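# Sort ball knobs out of a tilting bowl under a held card

### The job

One large ball knob has been mixed in with the five small ones in the tilting bowl. Take the sorting card from its slanted rest, feel its edge down onto the bowl's rim on the tray side and tip the bowl over with it, so that the card bars most of the mouth and leaves only a narrow gap below its edge: all five small knobs roll out into the tray and the large one never leaves the bowl (if some jam, ease the bowl back and tip it again). Then let the bowl back level under the card without letting it snap, and put the card back in its rest; leave the solder spool, tip cleaner and screwdriver where they are.

Things in the scene. Friction and masses are not known exactly. Their poses are not given: they have to be found in the camera images.
- stand: grey steel stand of the tilting bowl, fixed: base plate 300 x 262 x 10 mm, from 105 mm behind to 195 mm ahead of the origin along x; two flat uprights 34 mm wide (x), 8 mm thick, 125 mm to either side (y), tops at 212 mm. Origin on the bench straight below the bowl's centre; x points the way the bowl pours (away from the robot, give or take 20 degrees), y along the tilt axis, z up
- post_tops (a point): point midway between the tops of the uprights, straight above the bowl's centre. Between them hangs a shallow round steel bowl, rim diameter 200 mm, wall 3 mm, 32 mm deep inside, pivoting at rim level. Its trunnions are clamped in slots of the uprights: the level rim lies anywhere from 140 to 192 mm above the bench, set anew each time; its height is not reported: feel for the rim with the card
- tilt (a joint): tilt of the bowl, rad: 0 level, grows as the lip goes down, hard stop at 1.0. A spring pulls it level: 3 N on the rim 47 mm ahead of the axis starts it, 6 N holds it at the stop; it snaps back if let go. A straight edge laid across the rim parallel to the axis, d mm ahead of it, leaves a gap to the wall of 19 mm at d = 60, 23 at 50, 26 at 40, 30 at 27. Small knobs roll out from 0.75 to 0.95 on
- tray: white plastic catch tray fixed on the stand's base under the pouring lip, 190 (x) x 200 (y) x 36 mm, wall and floor 3 mm. Origin at the centre of its underside, 10 mm above the bench; axes as the stand's. Its inside floor is 13 mm above the bench; the tipped lip stays clear above its walls
- card: sorting card, loose: stiff grey plastic blade 190 mm wide (y), 3 mm thick (x), 100 mm of it standing out of an aluminium grip bar along its top edge; 132 mm tall in all, 0.2 kg, both sides alike. Origin at the middle of the free edge that goes on the rim; z runs up to the grip bar, x is the blade's normal. At first it leans in its rest, grip bar up and away from the robot, 20 degrees off upright
- card_grip (a point): middle of the card's grip bar, 116 mm up the card's z from the free edge; the bar is 16 mm thick along the card's x and runs from 100 to 132 mm up
- rest: slanted card rest, fixed: black foot 130 x 170 mm, aluminium back plate 150 mm wide and 70 mm high leaning 20 degrees towards +x of the rest, with a trough 10 mm wide and 14 mm deep at its foot in which the blade's free edge stands. Origin at the underside of the foot; x points away from the robot (give or take 20 degrees), z up
- rest_seat (a point): where the card's origin (middle of the free edge) lies when the card is home in the rest: in the trough, on the back plate, 23 mm above the bench. The card's z then leans 20 degrees from upright towards +x of the rest; the trough is free for 7 mm from here along the blade's normal, towards the robot (away from the back plate)
- large: the large ball knob, black plastic sphere of diameter 40 mm, 52 g, with a small flat and brass bush. Origin at its centre
- small1: small ball knob, black plastic sphere of diameter 16 mm, 10 g, with a small flat and brass bush. Origin at its centre
- small2: small ball knob, black plastic sphere of diameter 16 mm, 10 g, with a small flat and brass bush. Origin at its centre
- small3: small ball knob, black plastic sphere of diameter 16 mm, 10 g, with a small flat and brass bush. Origin at its centre
- small4: small ball knob, black plastic sphere of diameter 16 mm, 10 g, with a small flat and brass bush. Origin at its centre
- small5: small ball knob, black plastic sphere of diameter 16 mm, 10 g, with a small flat and brass bush. Origin at its centre
- spool: bystander: spool of solder wire standing on end, diameter 60 mm, 44 mm tall. Origin at the centre of its underside
- tip_cleaner: bystander: dark steel pot of brass wool for cleaning soldering tips, diameter 72 mm, about 50 mm tall. Origin at the centre of its underside
- driver: bystander: screwdriver lying on the bench, 170 mm long. Origin at the underside of its middle
Not all that is in view belongs to the job. Several things have the shape of the card; the one meant has the colours described above. Several things have the shape of the rest; the one meant has the colours described above.

How it is judged:
On the way, in this order (a step that is already met when the one before it is completed fails the run):
1. the bowl is tipped with the card's edge on its pouring half, the large knob inside (value of joint tilt above 0.4 rad and horizontal distance between card and stand below 0.09 m and x of card in the frame of stand above 0.01 m and height (world z) of card between 0.07 and 0.185 m and height (world z) of large above 0.085 m), for 0.1 s.
2. all five small knobs lie in the tray (x of small1 in the frame of tray between -0.095 and 0.095 m and y of small1 in the frame of tray between -0.1 and 0.1 m and z of small1 in the frame of tray between 0 and 0.032 m and x of small2 in the frame of tray between -0.095 and 0.095 m and y of small2 in the frame of tray between -0.1 and 0.1 m and z of small2 in the frame of tray between 0 and 0.032 m and x of small3 in the frame of tray between -0.095 and 0.095 m and y of small3 in the frame of tray between -0.1 and 0.1 m and z of small3 in the frame of tray between 0 and 0.032 m and x of small4 in the frame of tray between -0.095 and 0.095 m and y of small4 in the frame of tray between -0.1 and 0.1 m and z of small4 in the frame of tray between 0 and 0.032 m and x of small5 in the frame of tray between -0.095 and 0.095 m and y of small5 in the frame of tray between -0.1 and 0.1 m and z of small5 in the frame of tray between 0 and 0.032 m), for 0.1 s.
At the end, for the whole second after the job is handed in: All five small knobs lie still in the tray; the large one lies in the bowl (within 60 mm of its centre); the bowl is level (0.08 rad); the card leans still in its rest, edge middle within 30 mm of its seat, 0.2 to 0.52 rad off upright, square to the rest within 0.25 rad (all of step 2 and linear speed of each of small1, small2, small3, small4, small5, large, card below 0.05 m/s and horizontal distance between large and stand below 0.06 m and height (world z) of large above 0.115 m and value of joint tilt below 0.08 rad and distance between card and rest_seat below 0.03 m and angle between card's own z axis and vertical between 0.2 and 0.52 rad and angle between the y axis of card and the y axis of rest, either way round below 0.25 rad); the robot touches nothing.
It fails at once if the large knob leaves the bowl (centre more than 110 mm from the bowl's centre seen from above, or lower than 80 mm above the bench) (horizontal distance between large and stand above 0.11 m or height (world z) of large below 0.08 m).
It fails at once if the bowl snaps back (faster than 4 rad/s) (velocity of joint tilt below -4 rad/s).
It fails at once if the solder spool, the tip cleaner or the screwdriver is moved by more than 30 mm (distance of any of spool, tip_cleaner, driver from where it was at the start of the episode above 0.03 m).
It also fails if it takes over 64 s, if anything falls off the work surface, if the arm or the gripper's body presses on something with over 40 N, if the wrist force passes 120 N, or if a joint passes its speed limit or range.

### The arm

A 7-joint arm with a two-finger parallel gripper is mounted at the origin on the work surface. World frame = base frame: x ahead of the robot, y to its left, z up, the work surface at z = 0. Lengths are in m, angles in rad, forces in N, time in s.
With the tool pointing down it reaches from about 0.4 to 0.875 m from the base axis. Payload 4.4 kg.
Tool frame: the origin (TCP) lies on the mounting face of the last link; the fingertips stand 173 mm ahead of it and the grasp point (between the pads) lies 155 mm ahead of it; z points along the fingers, y is the line along which they close (so a half turn about z gives the same grasp; the last joint's range is limited). The gripper opens to 85 mm and grips with 20 to 120 N. Pads are 22 mm wide; open, the fingers measure 114 mm over their backs; the gripper's body (76 mm by 85 mm) begins 54 mm behind the grasp point. The pads swing forward as they close: fully open they stand 13 mm farther back than shut.
Start: joints at [1.13, 0.628, 0.038, 1.517, -0.027, 0.996, -0.02], TCP at [0.238, -0.605, 0.405] pointing down, gripper open.
Joint ranges: [-3.06, 3.06], [-0.37, 2.12], [-1.25, 1.32], [0.18, 2.47], [-1.1, 4.24], [0.23, 1.98], [-2.94, 2.94]. Speed limits (rad/s): [2.57, 2.57, 3.14, 3.14, 3.14, 3.14, 3.14].

### API

Orientations are given as a unit quaternion [x, y, z, w].
In Python, from bench import readout, vision, job gives the robot as it stands. The module is installed in compiled form; this text tells all that it offers.
- The arm moves only by the tool jog_arm, never from a script. Its argument "targets" is a list of rows, each an object of numbers: "tx", "ty", "tz": the shift along the world's x, y, z in mm; "ax", "ay", "az": the turn, a rotation vector about the world's x, y, z in degrees. A call has 1 to 12 rows; each row shifts and turns the commanded pose from where the row before left it; what a row does not reach is not made up. A row lasts 1/8 s, in which the tool goes at most 62.5 mm and 10.7 degrees, less where a joint would pass 70% of its speed; a pose out of reach is approached as far as the arm can. A call with a gripper value outside its range is refused whole. "gripper" is the opening, from -1 (shut) to 1 (fully open), set as the call begins (left out, the last holds). The fingers move at their own pace and stop on an object; "squeeze" is the grip in N (left out, the last holds). Time passes only in rows, so rows that do not move let the fingers close. It gives the time, the measured TCP pose, the force, the opening and the grip force at its end, in the units of the state.
- readout.state(): the state, without advancing time (a new reading comes with each control period).
- vision.get_image(name): name is "side" or "top"; returns the picture (420x560x3 uint8, red, green, blue); there is no depth.
- vision.camera_model(name): a dict with "camera_matrix" (3x3 intrinsics, pixels), "R" (3x3) and "t" (3): a world point X has camera coordinates R X + t. Camera axes: x right, y down, z forward; pixel columns grow to the right and rows downward; lengths in m; the calibration is good to about 2 mm. A picture is of the moment at which its call begins. camera_model takes no time and is no camera call.
- job.job_done(): hands the job in; it is judged then, once.
The state is a dict: "time": time; "joint_pos": joint angles; "qvel": joint speeds; "tau": joint torques, N m; "eef_pos": TCP position; "tcp_rot": TCP orientation; "contact_force": force on the tool from outside, world axes, zero at the start; "torque": the same for the moment, N m; "opening": finger opening in m; "gripper_force": force on a finger pad.
Only numpy, scipy, OpenCV 4.12 (cv2) and the standard library are available. Lean on these libraries where they do the work, as an engineer would, in place of code of your own. Each camera call takes 0.05 s, during which the arm holds its last target. There are 200 camera calls.

## Working session

There is one attempt and no reset: what is moved stays moved. The work goes in short steps, Python scripts to look and compute and a tool call to move; the robot and the scene stay as the last step left them, time stands still between calls to the robot, and variables do not carry over. Pictures are saved under pics/ and viewed, at most 10 in all, crops included, and the job is handed in when it is done.

Besides the shell and the picture viewer there is one more tool, called after "Call:" by a JSON object that holds its "op" and its "data". jog_arm: Moves the arm, as the interface text tells. Its arguments: {"type":"object","properties":{"targets":{"type":"array","items":{"type":"object","properties":{"tx":{"type":"number"},"ty":{"type":"number"},"tz":{"type":"number"},"ax":{"type":"number"},"ay":{"type":"number"},"az":{"type":"number"}}}},"gripper":{"type":"number"},"squeeze":{"type":"number"}},"required":["targets"]}

```bash
mkdir -p pics; python3 - <<'E'
from bench import readout, vision
import cv2,numpy as np
for n in("side","top"):
    im=vision.get_image(n); cv2.imwrite(f"pics/{n}0.png",cv2.resize(im[:,:,::-1],(800,600),interpolation=cv2.INTER_CUBIC)); cv2.imwrite(f"{n}0_raw.png",im[:,:,::-1])
    m=vision.camera_model(n);R=np.array(m["R"]);print(n,np.round(m["camera_matrix"],1).tolist(),np.round(R,3).tolist(),np.round(-R.T@np.array(m["t"]),3))
print(readout.state())
E
```

```text
side [[380.8, 0.0, 280.6], [0.0, 380.8, 214.0], [0.0, 0.0, 1.0]] [[0.835, -0.551, 0.023], [-0.263, -0.433, -0.862], [0.484, 0.713, -0.506]] [ 0.121 -0.512  0.586]
top [[486.9, 0.0, 284.3], [0.0, 486.9, 211.1], [0.0, 0.0, 1.0]] [[-0.017, -1.0, 0.003], [-0.982, 0.016, -0.187], [0.187, -0.006, -0.982]] [0.296 0.091 1.375]
{'time': 0.1, 'joint_pos': array([ 1.13019986,  0.62923532,  0.03844762,  1.51829392, -0.02701501,
        0.99629143, -0.02000995]), 'qvel': array([-0.00059944, -0.00177388, -0.00142038, -0.00294514, -0.00084983,
        0.00083851,  0.00078253]), 'tau': array([ 2.93878737e-03, -5.64528179e+01,  1.23068165e+00, -1.93970990e+01,
        1.13320450e-02,  5.43554765e-03,  3.24539474e-05]), 'eef_pos': array([ 0.2378854 , -0.60461157,  0.40388442]), 'tcp_rot': array([ 9.82493876e-01,  1.86292920e-01, -1.62206340e-04, -8.39567047e-04]), 'contact_force': array([ 0.2817116 , -0.12462302,  0.49400166]), 'torque': array([0.03000605, 0.05641073, 0.04404366]), 'gripper_force': 0.0, 'opening': 0.08583094620173903}
```

View pics/side0.png

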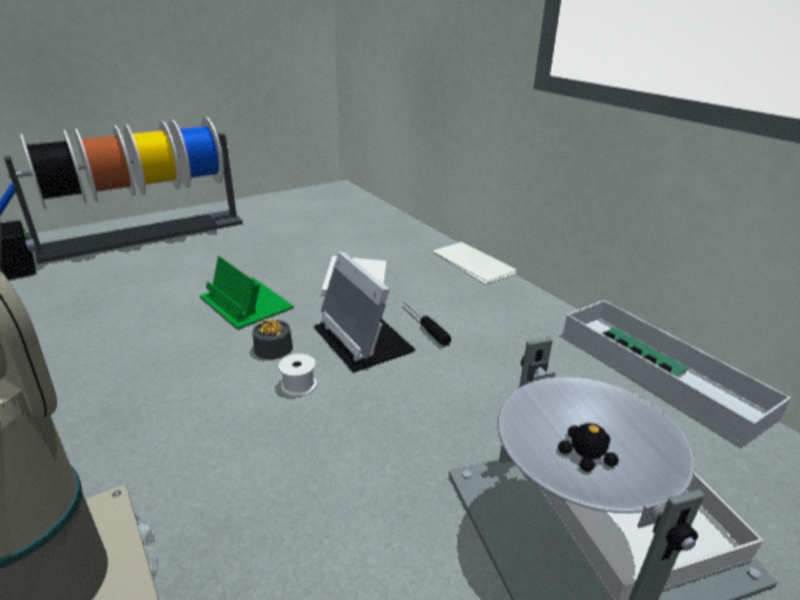

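View pics/top0.png

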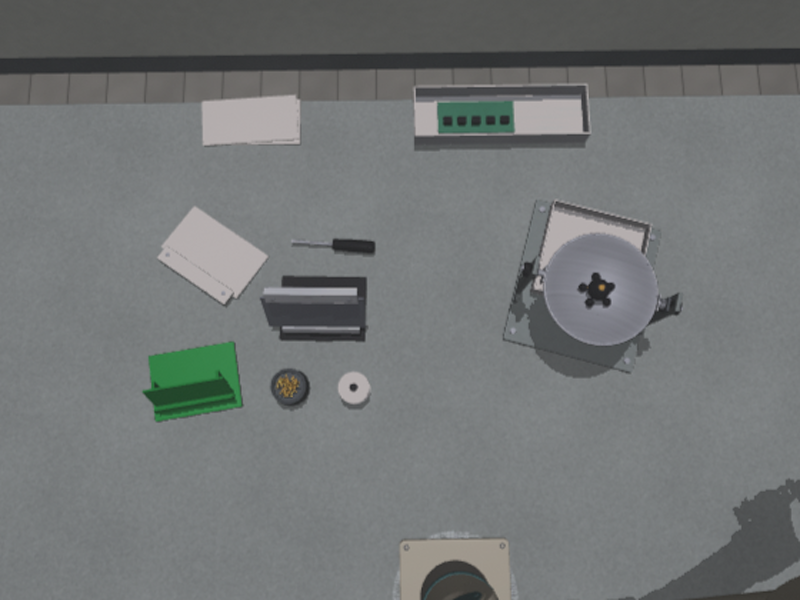

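```bash
python3 - <<'E'
import cv2,numpy as np
t=cv2.imread("top0_raw.png");s=cv2.imread("side0_raw.png")
f=lambda im,x,y,w,h,k:cv2.resize(im[y:y+h,x:x+w],None,fx=k,fy=k,interpolation=cv2.INTER_CUBIC)
cv2.imwrite("pics/stand.png",f(t,346,134,140,130,4.5))
a=f(t,175,185,90,60,5);b=f(s,215,170,80,95,4)
c=np.zeros((380,790,3),np.uint8);c[:300,:450]=a;c[:380,460:780]=b
cv2.imwrite("pics/card.png",c)
E
```

```text
(no output)
```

View pics/stand.png

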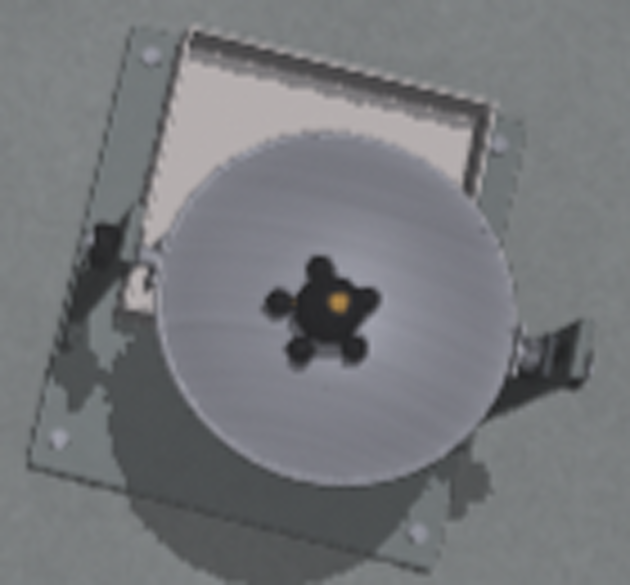

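View pics/card.png

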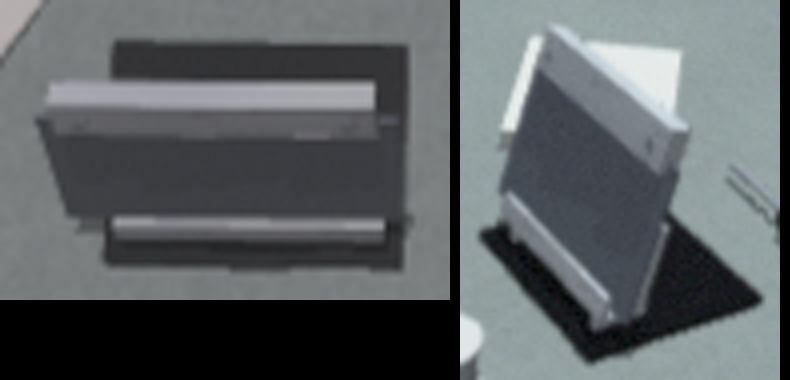

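```bash
cat > h.py <<'E'
import numpy as np
from bench import readout, vision
def ray(n,p,z):
    m=vision.camera_model(n);R=np.array(m["R"]);c=-R.T@np.array(m["t"])
    d=R.T@np.linalg.solve(np.array(m["camera_matrix"]),[*p,1.]); return c+d*(z-c[2])/d[2]
def proj(n,X):
    m=vision.camera_model(n);q=np.array(m["camera_matrix"])@(np.array(m["R"])@np.array(X)+np.array(m["t"]));return q[:2]/q[2]
def fit(loc,W):  # 2D rigid
    loc=np.array(loc,float);W=np.array(W);a=(loc-loc.mean(0))@[1,1j];b=(W-W.mean(0))@[1,1j]
    th=np.angle(np.vdot(a,b));R=np.array([[np.cos(th),-np.sin(th)],[np.sin(th),np.cos(th)]])
    t=W.mean(0)-R@loc.mean(0);return t,th,np.abs(W-(loc@R.T+t)).max()
E
python3 - <<'E'
from h import *
np.set_printoptions(precision=4,suppress=True)
S=[(133,27),(523,118),(28,465),(430,572)]
W=[ray("top",(346+u/4.5,134+v/4.5),.010)[:2] for u,v in S]
print(np.array(W));print("stand",fit([(.195,.131),(.195,-.131),(-.105,.131),(-.105,-.131)],W))
print("upright R top",ray("top",(346+583/4.5,134+350/4.5),.212), "L",ray("top",(346+105/4.5,134+240/4.5),.212))
print("bowl c",ray("top",(346+336/4.5,134+307/4.5),.165))
F=[(113,42),(408,46),(104,264),(404,270)]
for z in(.005,.009,.012):
    W=[ray("top",(175+u/5,185+v/5),z)[:2] for u,v in F]
    print(z,fit([(.065,.085),(.065,-.085),(-.065,.085),(-.065,-.085)],W))
print("blade low",[ray("top",(175+u/5,185+v/5),.032) for u,v in((113,217),(385,220))])
# bar: top-far edge endpoints; tz top = .023+.132cos20 ~ .147
for p in((48,84),(375,82),(50,110),(377,112)):print("bar",ray("top",(175+p[0]/5,185+p[1]/5),.146))
for p in((548,25),(686,130)):print("side bar",ray("side",(215+(p[0]-460)/4,170+p[1]/4),.147))
E
```

```text
[[ 0.7649 -0.1895]
 [ 0.6993 -0.4391]
 [ 0.478  -0.1086]
 [ 0.4069 -0.3562]]
stand (array([ 0.544 , -0.2612]), np.float64(-0.2725282898064708), np.float64(0.0029668225622304645))
upright R top [ 0.509  -0.3821  0.212 ] L [ 0.5742 -0.1264  0.212 ]
bowl c [ 0.5445 -0.2638  0.165 ]
0.005 (array([0.5462, 0.2476]), np.float64(-0.02932293139926089), np.float64(0.0008159964368985584))
0.009 (array([0.5455, 0.2472]), np.float64(-0.029322931399260743), np.float64(0.000996018566442769))
0.012 (array([0.5449, 0.2468]), np.float64(-0.02932293139926054), np.float64(0.0011310351636008575))
blade low [array([0.5071, 0.3248, 0.032 ]), array([0.503 , 0.1732, 0.032 ])]
bar [0.5591 0.3396 0.146 ]
bar [0.5575 0.171  0.146 ]
bar [0.5455 0.3382 0.146 ]
bar [0.5417 0.1701 0.146 ]
side bar [0.5513 0.337  0.147 ]
side bar [0.5525 0.1629 0.147 ]
```

Call:
{"op": "jog_arm", "data": {"targets": [{"tx": 40,"ty": 30,"tz": 20,"az": 9.55},{"tx": 40,"ty": 42,"tz": 20,"az": 9.55},{"tx": 40,"ty": 42,"tz": 20,"az": 9.55},{"tx": 40,"ty": 46,"tz": 5,"az": 9.55},{"tx": 40,"ty": 46,"az": 9.55},{"tx": 40,"ty": 46,"az": 9.55},{"tx": 40,"ty": 46,"az": 9.55},{"tx": 32,"ty": 47},{"ty": 10}], "gripper": 1, "squeeze": 100}}

```text
validation failed for argument at $.ta...
```

Call:
{"op": "jog_arm", "data": {"targets": [{"tx": 8,"ty": 55,"tz": -5},{"tx": 8,"ty": 55,"tz": -5},{"tx": 8,"ty": 55,"tz": -5},{"tx": 8,"ty": 55,"tz": -10},{"tx": 8,"ty": 55,"tz": -15},{"tx": 8,"ty": 55,"tz": -15,"ay": 5,"ax": 0.15},{"tx": 8,"ty": 55,"tz": -15,"ay": 5,"ax": 0.15},{"tx": 8,"ty": 55,"tz": -15,"ay": 5,"ax": 0.15},{"tx": 12,"ty": 57.6,"tz": -15,"ay": 5,"ax": 0.15},{"tx": 0},{"tx": 0}]}}

```text
validation failed for argument at $.ta...
```

```bash
python3 - <<'E'
from h import *
from scipy.spatial.transform import Rotation as R
import cv2
s=readout.state();print(s["time"],s["eef_pos"],s["opening"]);M=R.from_quat(s["tcp_rot"]).as_matrix();print(M.round(3));print("grasp",s["eef_pos"]+.155*M[:,2])
f=lambda im,x,y,w,h,k:cv2.resize(im[y:y+h,x:x+w,::-1],None,fx=k,fy=k,interpolation=cv2.INTER_CUBIC)
t=vision.get_image("top");si=vision.get_image("side")
c=np.zeros((480,800,3),np.uint8);c[:480,:395]=f(t,165,165,99,120,4)[:480,:395];c[:480,400:800]=f(si,200,110,100,120,4)
cv2.imwrite("pics/pre.png",c)
for z in(.14,.15,.16,.17,.18,.19):
    a=np.linspace(0,2*np.pi,200);P=np.array([proj("side",(.544+.1015*np.cos(q),-.262+.1015*np.sin(q),z)) for q in a])/.7
    print(z,P.min(0).round(),P.max(0).round())
E
```

```text
0.1 [ 0.2378854  -0.60461157  0.40388442] 0.08583094620173903
[[ 0.931  0.366 -0.001]
 [ 0.366 -0.931  0.002]
 [-0.    -0.002 -1.   ]]
grasp [ 0.23778751 -0.60436523  0.24888465]
0.14 [492. 394.] [683. 531.]
0.15 [493. 388.] [685. 524.]
0.16 [494. 382.] [688. 517.]
0.17 [495. 376.] [691. 510.]
0.18 [496. 369.] [694. 503.]
0.19 [497. 363.] [697. 496.]
```

View pics/pre.png

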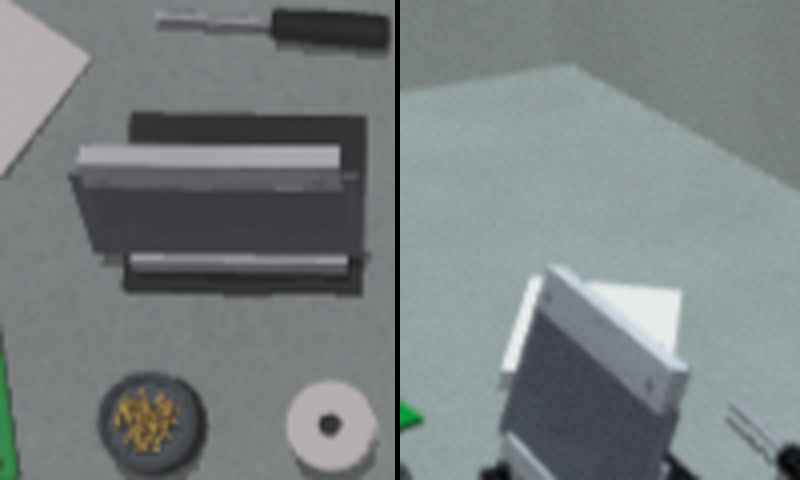

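The move calls were refused, so the arm is still at its start; the crops show the card undisturbed in its rest. From the side view the rim height comes out at about 0.172 m. I'll retry with all six keys in every row.

Call:
{"op": "jog_arm", "data": {"targets": [{"tx": 40,"ty": 30,"tz": 20,"ax": 0,"ay": 0,"az": 9.55},{"tx": 40,"ty": 42,"tz": 20,"ax": 0,"ay": 0,"az": 9.55},{"tx": 40,"ty": 42,"tz": 20,"ax": 0,"ay": 0,"az": 9.55},{"tx": 40,"ty": 46,"tz": 5,"ax": 0,"ay": 0,"az": 9.55},{"tx": 40,"ty": 46,"tz": 0,"ax": 0,"ay": 0,"az": 9.55},{"tx": 40,"ty": 46,"tz": 0,"ax": 0,"ay": 0,"az": 9.55},{"tx": 40,"ty": 46,"tz": 0,"ax": 0,"ay": 0,"az": 9.55},{"tx": 32,"ty": 47,"tz": 0,"ax": 0,"ay": 0,"az": 0},{"tx": 0,"ty": 10,"tz": 0,"ax": 0,"ay": 0,"az": 0}], "gripper": 1, "squeeze": 100}}

```text
time: 1.32
eef_pos: [0.5525, -0.2447, 0.4696]
tcp_rot: [0.715, 0.7, 0.002, -0.001]
contact_force: [-0.2, -0.4, -0.1]
opening: 0.0851
gripper_force: 0.0
```

Call:
{"op": "jog_arm", "data": {"targets": [{"tx": 8,"ty": 55,"tz": -5,"ax": 0,"ay": 0,"az": 0},{"tx": 8,"ty": 55,"tz": -5,"ax": 0,"ay": 0,"az": 0},{"tx": 8,"ty": 55,"tz": -5,"ax": 0,"ay": 0,"az": 0},{"tx": 8,"ty": 55,"tz": -10,"ax": 0,"ay": 0,"az": 0},{"tx": 8,"ty": 55,"tz": -15,"ax": 0,"ay": 0,"az": 0},{"tx": 8,"ty": 55,"tz": -15,"ax": 0.15,"ay": 5,"az": 0},{"tx": 8,"ty": 55,"tz": -15,"ax": 0.15,"ay": 5,"az": 0},{"tx": 8,"ty": 55,"tz": -15,"ax": 0.15,"ay": 5,"az": 0},{"tx": 9,"ty": 53,"tz": -32,"ax": 0.15,"ay": 5,"az": 0},{"tx": 0,"ty": 0,"tz": 0,"ax": 0,"ay": 0,"az": 0},{"tx": 0,"ty": 0,"tz": 0,"ax": 0,"ay": 0,"az": 0}]}}

```text
time: 2.7
eef_pos: [0.6233, 0.2417, 0.3522]
tcp_rot: [0.707, 0.686, -0.122, -0.124]
contact_force: [0.7, -1.3, 0.7]
opening: 0.0855
gripper_force: 0.0
```

```bash
python3 - <<'E'
from h import *
from scipy.spatial.transform import Rotation as R
import cv2
s=readout.state();print(s["time"],s["eef_pos"],s["opening"]);M=R.from_quat(s["tcp_rot"]).as_matrix();print(M.round(3));print("grasp",s["eef_pos"]+.155*M[:,2])
f=lambda im,x,y,w,h,k:cv2.resize(im[y:y+h,x:x+w,::-1],None,fx=k,fy=k,interpolation=cv2.INTER_CUBIC)
t=vision.get_image("top");si=vision.get_image("side")
c=np.zeros((480,800,3),np.uint8);c[:480,:396]=f(t,165,165,99,120,4);c[:480,400:800]=f(si,200,145,100,120,4)
cv2.imwrite("pics/pre2.png",c)
E
```

```text
2.7 [0.6233242  0.24167643 0.35221856] 0.08551365454753154
[[ 0.03   0.939 -0.342]
 [ 1.    -0.029  0.009]
 [-0.002 -0.342 -0.94 ]]
grasp [0.57031173 0.24301991 0.20657216]
```

View pics/pre2.png

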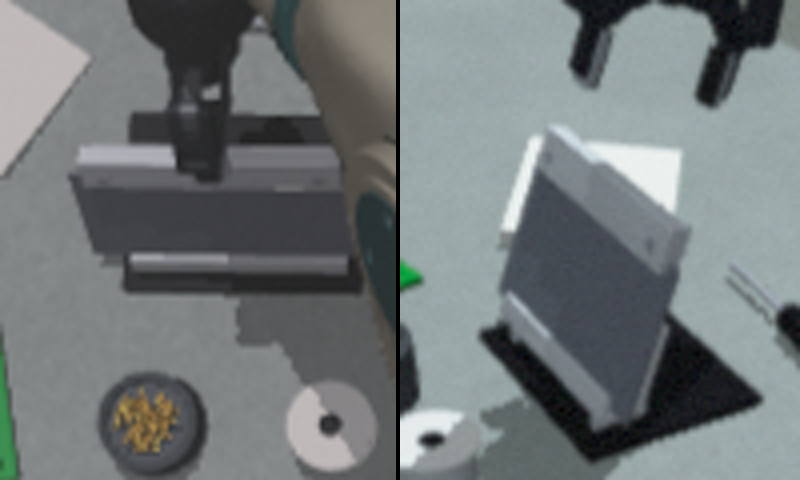

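The gripper stands squarely above the bar with open fingers on both sides of it. I'll go down along the card's axis and grip.

Call:
{"op": "jog_arm", "data": {"targets": [{"tx": -9,"ty": 3,"tz": -25,"ax": 0,"ay": 0,"az": 0},{"tx": -8,"ty": 2,"tz": -25,"ax": 0,"ay": 0,"az": 0},{"tx": -8,"ty": 2,"tz": -24.5,"ax": 0,"ay": 0,"az": 0},{"tx": 0,"ty": 0,"tz": 0,"ax": 0,"ay": 0,"az": 0},{"tx": 0,"ty": 0,"tz": 0,"ax": 0,"ay": 0,"az": 0}]}}

```text
time: 3.42
eef_pos: [0.599, 0.2492, 0.2802]
tcp_rot: [0.707, 0.686, -0.12, -0.124]
contact_force: [0.7, -1.1, 1.0]
opening: 0.0859
gripper_force: 0.0
```

Call:
{"op": "jog_arm", "data": {"targets": [{"tx": 0,"ty": 0,"tz": 0,"ax": 0,"ay": 0,"az": 0},{"tx": 0,"ty": 0,"tz": 0,"ax": 0,"ay": 0,"az": 0},{"tx": 0,"ty": 0,"tz": 0,"ax": 0,"ay": 0,"az": 0},{"tx": 0,"ty": 0,"tz": 0,"ax": 0,"ay": 0,"az": 0},{"tx": 0,"ty": 0,"tz": 0,"ax": 0,"ay": 0,"az": 0},{"tx": 0,"ty": 0,"tz": 0,"ax": 0,"ay": 0,"az": 0},{"tx": 0,"ty": 0,"tz": 0,"ax": 0,"ay": 0,"az": 0},{"tx": 0,"ty": 0,"tz": 0,"ax": 0,"ay": 0,"az": 0}], "gripper": -1, "squeeze": 100}}

```text
time: 4.42
eef_pos: [0.5985, 0.2501, 0.2785]
tcp_rot: [0.707, 0.686, -0.12, -0.124]
contact_force: [3.2, 0.6, 1.4]
opening: 0.0146
gripper_force: 97.6
```

Call:
{"op": "jog_arm", "data": {"targets": [{"tx": 4,"ty": 0,"tz": 11,"ax": 0,"ay": 0,"az": 0},{"tx": 10,"ty": 0,"tz": 28,"ax": 0,"ay": 0,"az": 0},{"tx": 10,"ty": 0,"tz": 28,"ax": 0,"ay": 0,"az": 0},{"tx": 10,"ty": -1,"tz": 28,"ax": 0,"ay": 0,"az": 0},{"tx": 0,"ty": -10,"tz": 50,"ax": 0,"ay": 0,"az": 0},{"tx": 0,"ty": -20,"tz": 50,"ax": 0,"ay": -1,"az": 0},{"tx": 0,"ty": -30,"tz": 40,"ax": 0,"ay": -2,"az": 0}]}}

```text
time: 5.3
eef_pos: [0.631, 0.1897, 0.515]
tcp_rot: [0.708, 0.69, -0.103, -0.107]
contact_force: [1.4, 0.1, -2.1]
opening: 0.0147
gripper_force: 97.7
```

Call:
{"op": "jog_arm", "data": {"targets": [{"tx": -4,"ty": -50,"tz": 8,"ax": 0,"ay": -2,"az": 0},{"tx": -4,"ty": -50,"tz": 0,"ax": 0,"ay": -3,"az": -2},{"tx": -4,"ty": -50,"tz": 0,"ax": 0,"ay": -3,"az": -2},{"tx": -4,"ty": -50,"tz": 0,"ax": 0,"ay": -3,"az": -2},{"tx": -4,"ty": -50,"tz": 0,"ax": 0,"ay": -2,"az": -2},{"tx": -5,"ty": -50,"tz": 0,"ax": 0,"ay": -2,"az": -2},{"tx": -5,"ty": -50,"tz": 0,"ax": 0,"ay": -2,"az": -2},{"tx": -5,"ty": -50,"tz": 0,"ax": 0,"ay": 0,"az": -1.9},{"tx": -5,"ty": -40,"tz": 0,"ax": 0,"ay": 0,"az": 0},{"tx": -5,"ty": -23,"tz": 0,"ax": 0,"ay": 0,"az": 0},{"tx": 0,"ty": 0,"tz": 0,"ax": 0,"ay": 0,"az": 0},{"tx": 0,"ty": 0,"tz": 0,"ax": 0,"ay": 0,"az": 0}]}}

```text
time: 6.8
eef_pos: [0.5875, -0.2716, 0.5212]
tcp_rot: [0.794, 0.607, 0.014, -0.013]
contact_force: [0.5, 0.3, -1.7]
opening: 0.0151
gripper_force: 97.7
```

```bash
cat >> h.py <<'E'
from scipy.spatial.transform import Rotation as Rot
def rep(L=.2715):
    s=readout.state();M=Rot.from_quat(s["tcp_rot"]).as_matrix();e=s["eef_pos"]+L*M[:,2]
    o=np.array([.544,-.2615]);c,n=np.cos(.2725),-np.sin(.2725)
    d=e[:2]-o
    print("t",s["time"],"tcp",s["eef_pos"].round(4),"edge",e.round(4),"stand xy",np.round([d@[c,n],d@[-n,c]],4),"yaw",np.degrees(np.arctan2(M[1,1],M[0,1])).round(2),"z",M[:,2].round(3),"F",s["contact_force"].round(2),"op",round(s["opening"],4))
E
python3 -c "
from h import *;rep()"
```

```text
t 6.8 tcp [ 0.5875 -0.2716  0.5212] edge [ 0.5892 -0.2616  0.2499] stand xy [0.0436 0.0121] yaw -15.19 z [ 0.006  0.037 -0.999] F [ 0.5   0.26 -1.71] op 0.0151
```

Call:
{"op": "jog_arm", "data": {"targets": [{"tx": 0,"ty": -1,"tz": -15,"ax": -1.1,"ay": 0.2,"az": -0.2},{"tx": 0,"ty": -1,"tz": -15,"ax": -1,"ay": 0.15,"az": -0.2},{"tx": 0,"ty": 0,"tz": -15,"ax": 0,"ay": 0,"az": 0},{"tx": 0,"ty": 0,"tz": 0,"ax": 0,"ay": 0,"az": 0},{"tx": 0,"ty": 0,"tz": 0,"ax": 0,"ay": 0,"az": 0}]}}

```text
time: 7.42
eef_pos: [0.5872, -0.2759, 0.4765]
tcp_rot: [0.797, 0.604, -0.0, 0.001]
contact_force: [-0.2, 0.3, -2.6]
opening: 0.0147
gripper_force: 97.6
```

```bash
python3 - <<'E'
from h import *
import cv2
rep()
f=lambda im,x,y,w,h,k:cv2.resize(im[y:y+h,x:x+w,::-1],None,fx=k,fy=k,interpolation=cv2.INTER_CUBIC)
t=vision.get_image("top");si=vision.get_image("side")
c=np.zeros((480,800,3),np.uint8);c[:480,:396]=f(t,346,134,132,160,3);c[:480,400:800]=f(si,330,190,200,230,2.0)[:480,:400] if 0 else cv2.copyMakeBorder(f(si,330,180,200,240,2.0),0,0,0,0,0)
cv2.imwrite("pics/ov.png",c)
E
```

```text
t 7.425 tcp [ 0.5872 -0.2759  0.4765] edge [ 0.5876 -0.2766  0.2051] stand xy [ 0.046  -0.0028] yaw -15.75 z [ 0.001 -0.002 -1.   ] F [-0.2   0.28 -2.64] op 0.0147
```

View pics/ov.png

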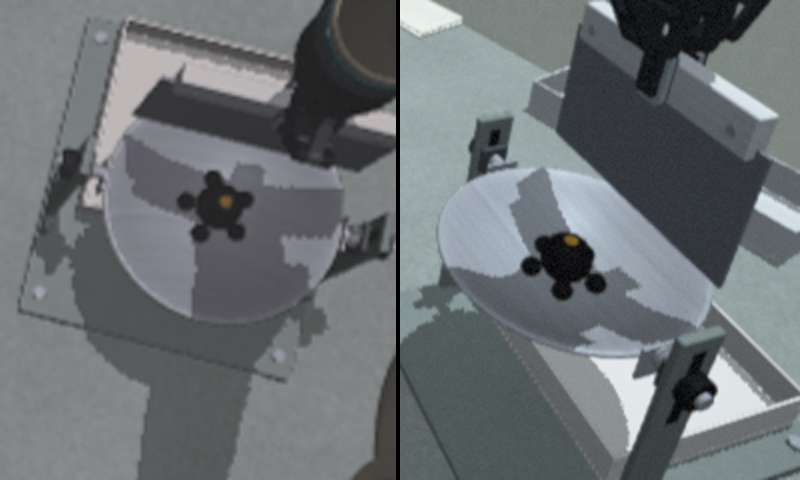

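Call:
{"op": "jog_arm", "data": {"targets": [{"tx": 0,"ty": 0,"tz": -9,"ax": 0,"ay": 0,"az": 0},{"tx": 0,"ty": 0,"tz": -9,"ax": 0,"ay": 0,"az": 0},{"tx": 0,"ty": 0,"tz": -6,"ax": 0,"ay": 0,"az": 0},{"tx": 0,"ty": 0,"tz": 0,"ax": 0,"ay": 0,"az": 0},{"tx": 0,"ty": 0,"tz": 0,"ax": 0,"ay": 0,"az": 0}]}}

```text
time: 8.15
eef_pos: [0.5871, -0.2759, 0.4524]
tcp_rot: [0.797, 0.604, -0.0, 0.001]
contact_force: [0.2, 0.1, -1.5]
opening: 0.0148
gripper_force: 97.6
```

```bash
python3 - <<'E'
from h import *
rep()
for s in(1,-1): print(proj("side",(.5876+s*.095*.269,-.2766+s*.095*.963,.205)))
E
```

```text
t 8.15 tcp [ 0.5871 -0.2759  0.4524] edge [ 0.5874 -0.2767  0.1809] stand xy [ 0.0459 -0.0029] yaw -15.76 z [ 0.001 -0.003 -1.   ] F [ 0.17  0.07 -1.47] op 0.0148
[407.68222282 246.85942153]
[489.90078245 326.25201697]
```

Call:
{"op": "jog_arm", "data": {"targets": [{"tx": 0,"ty": 0,"tz": -2,"ax": 0,"ay": 0,"az": 0},{"tx": 0,"ty": 0,"tz": -2,"ax": 0,"ay": 0,"az": 0},{"tx": 0,"ty": 0,"tz": 0,"ax": 0,"ay": 0,"az": 0}]}}

```text
time: 8.52
eef_pos: [0.5869, -0.2759, 0.4481]
tcp_rot: [0.797, 0.604, -0.001, 0.001]
contact_force: [-0.1, -0.6, -2.8]
opening: 0.0146
gripper_force: 97.6
```

Call:
{"op": "jog_arm", "data": {"targets": [{"tx": 0,"ty": 0,"tz": -2,"ax": 0,"ay": 0,"az": 0},{"tx": 0,"ty": 0,"tz": -1,"ax": 0,"ay": 0,"az": 0},{"tx": 0,"ty": 0,"tz": 0,"ax": 0,"ay": 0,"az": 0}]}}

```text
time: 8.9
eef_pos: [0.5869, -0.2759, 0.4451]
tcp_rot: [0.797, 0.604, -0.001, 0.001]
contact_force: [0.4, -0.3, -2.0]
opening: 0.0149
gripper_force: 97.6
```

Call:
{"op": "jog_arm", "data": {"targets": [{"tx": 0,"ty": 0,"tz": -2,"ax": 0,"ay": 0,"az": 0},{"tx": 0,"ty": 0,"tz": -1,"ax": 0,"ay": 0,"az": 0},{"tx": 0,"ty": 0,"tz": 0,"ax": 0,"ay": 0,"az": 0}]}}

```text
time: 9.28
eef_pos: [0.5869, -0.2759, 0.4421]
tcp_rot: [0.797, 0.604, -0.001, 0.001]
contact_force: [0.1, -0.3, -1.7]
opening: 0.0149
gripper_force: 97.6
```

Call:
{"op": "jog_arm", "data": {"targets": [{"tx": 0,"ty": 0,"tz": -2,"ax": 0,"ay": 0,"az": 0},{"tx": 0,"ty": 0,"tz": 0,"ax": 0,"ay": 0,"az": 0}]}}

```text
time: 9.52
eef_pos: [0.587, -0.2761, 0.4405]
tcp_rot: [0.797, 0.603, -0.0, 0.001]
contact_force: [-1.4, -0.9, -0.4]
opening: 0.0147
gripper_force: 98.0
```

Call:
{"op": "jog_arm", "data": {"targets": [{"tx": 0,"ty": 0,"tz": -2,"ax": 0,"ay": 0,"az": 0},{"tx": 0,"ty": 0,"tz": 0,"ax": 0,"ay": 0,"az": 0}]}}

```text
time: 9.78
eef_pos: [0.587, -0.276, 0.4383]
tcp_rot: [0.797, 0.603, -0.0, 0.001]
contact_force: [0.1, -0.3, -0.4]
opening: 0.0149
gripper_force: 98.0
```

Call:
{"op": "jog_arm", "data": {"targets": [{"tx": 0,"ty": 0,"tz": -2,"ax": 0,"ay": 0,"az": 0},{"tx": 0,"ty": 0,"tz": 0,"ax": 0,"ay": 0,"az": 0}]}}

```text
time: 10.02
eef_pos: [0.5869, -0.276, 0.4361]
tcp_rot: [0.797, 0.603, -0.001, 0.001]
contact_force: [-0.8, -0.8, 0.2]
opening: 0.0153
gripper_force: 98.0
```

Call:
{"op": "jog_arm", "data": {"targets": [{"tx": 0,"ty": 0,"tz": -2,"ax": 0,"ay": 0,"az": 0},{"tx": 0,"ty": 0,"tz": 0,"ax": 0,"ay": 0,"az": 0}]}}

```text
time: 10.28
eef_pos: [0.5869, -0.276, 0.434]
tcp_rot: [0.797, 0.604, -0.001, 0.001]
contact_force: [-0.8, -0.6, 0.9]
opening: 0.0152
gripper_force: 98.2
```

```bash
python3 - <<'E'
import numpy as np
d,L=46,271.5
def tcp(th,k=.4):
    p=k*th;return np.array([d*np.cos(th)+L*np.sin(p),-d*np.sin(th)+L*np.cos(p)]),p
def rows(a,b,n):
    th=np.linspace(a,b,n+1)
    for u,v in zip(th,th[1:]):
        (A,p),(B,q)=tcp(u),tcp(v);D=B-A;g=np.degrees(q-p)
        print(round(v,2),np.round([D[0]*.963,-D[0]*.269,D[1],.269*g,.963*g,0],1).tolist())
# initial phi catch-up from 0 at th=.15
A=np.array([45.5,-6.9+L]);B,q=tcp(.3);D=B-A;g=np.degrees(q);print("0->.3",np.round([D[0]*.963,-D[0]*.269,D[1],.269*g,.963*g],1))
rows(.3,.95,13)
E
```

```text
0->.3 [29.8 -8.3 -8.6  1.8  6.6]
0.35 [4.5, -1.3, -2.9, 0.3, 1.1, 0.0]
0.4 [4.4, -1.2, -3.0, 0.3, 1.1, 0.0]
0.45 [4.2, -1.2, -3.0, 0.3, 1.1, 0.0]
0.5 [4.1, -1.2, -3.1, 0.3, 1.1, 0.0]
0.55 [4.0, -1.1, -3.1, 0.3, 1.1, 0.0]
0.6 [3.9, -1.1, -3.2, 0.3, 1.1, 0.0]
0.65 [3.8, -1.1, -3.2, 0.3, 1.1, 0.0]
0.7 [3.7, -1.0, -3.2, 0.3, 1.1, 0.0]
0.75 [3.5, -1.0, -3.3, 0.3, 1.1, 0.0]
0.8 [3.4, -1.0, -3.3, 0.3, 1.1, 0.0]
0.85 [3.3, -0.9, -3.3, 0.3, 1.1, 0.0]
0.9 [3.2, -0.9, -3.3, 0.3, 1.1, 0.0]
0.95 [3.1, -0.9, -3.3, 0.3, 1.1, 0.0]
```

Call:
{"op": "jog_arm", "data": {"targets": [{"tx": 7.5,"ty": -2,"tz": -2.2,"ax": 0.45,"ay": 1.65,"az": 0},{"tx": 7.5,"ty": -2,"tz": -2.2,"ax": 0.45,"ay": 1.65,"az": 0},{"tx": 7.5,"ty": -2,"tz": -2.2,"ax": 0.45,"ay": 1.65,"az": 0},{"tx": 7.4,"ty": -2,"tz": -2.2,"ax": 0.45,"ay": 1.65,"az": 0},{"tx": 4.5,"ty": -1.3,"tz": -2.9,"ax": 0.3,"ay": 1.1,"az": 0},{"tx": 4.4,"ty": -1.2,"tz": -3,"ax": 0.3,"ay": 1.1,"az": 0},{"tx": 4.2,"ty": -1.2,"tz": -3,"ax": 0.3,"ay": 1.1,"az": 0},{"tx": 4.1,"ty": -1.2,"tz": -3.1,"ax": 0.3,"ay": 1.1,"az": 0},{"tx": 0,"ty": 0,"tz": 0,"ax": 0,"ay": 0,"az": 0}]}}

```text
time: 11.4
eef_pos: [0.6347, -0.2888, 0.4128]
tcp_rot: [0.793, 0.601, -0.061, -0.077]
contact_force: [1.9, -0.9, 0.8]
opening: 0.0149
gripper_force: 97.9
```

```bash
python3 -c "
from h import *;rep()"
```

```text
t 11.4 tcp [ 0.6347 -0.2888  0.4128] edge [ 0.5832 -0.2753  0.1466] stand xy [ 0.0414 -0.0027] yaw -15.76 z [-0.19   0.05  -0.981] F [ 1.88 -0.93  0.84] op 0.0149
```

Call:
{"op": "jog_arm", "data": {"targets": [{"tx": 4,"ty": -1.1,"tz": -3.1,"ax": 0.3,"ay": 1.1,"az": 0},{"tx": 3.9,"ty": -1.1,"tz": -3.2,"ax": 0.3,"ay": 1.1,"az": 0},{"tx": 3.8,"ty": -1.1,"tz": -3.2,"ax": 0.3,"ay": 1.1,"az": 0},{"tx": 3.7,"ty": -1,"tz": -3.2,"ax": 0.3,"ay": 1.1,"az": 0},{"tx": 3.5,"ty": -1,"tz": -3.3,"ax": 0.3,"ay": 1.1,"az": 0},{"tx": 3.4,"ty": -1,"tz": -3.3,"ax": 0.3,"ay": 1.1,"az": 0},{"tx": 3.3,"ty": -0.9,"tz": -3.3,"ax": 0.3,"ay": 1.1,"az": 0},{"tx": 3.2,"ty": -0.9,"tz": -3.3,"ax": 0.3,"ay": 1.1,"az": 0},{"tx": 3.1,"ty": -0.9,"tz": -3.3,"ax": 0.3,"ay": 1.1,"az": 0},{"tx": 0,"ty": 0,"tz": 0,"ax": 0,"ay": 0,"az": 0},{"tx": 0,"ty": 0,"tz": 0,"ax": 0,"ay": 0,"az": 0},{"tx": 0,"ty": 0,"tz": 0,"ax": 0,"ay": 0,"az": 0}]}}

```text
time: 12.9
eef_pos: [0.6662, -0.2977, 0.3843]
tcp_rot: [0.783, 0.593, -0.115, -0.147]
contact_force: [5.4, 0.9, -0.8]
opening: 0.0145
gripper_force: 98.0
```

```bash
cat > pic.py <<'E'
import sys,cv2
from h import *
rep()
f=lambda im,x,y,w,h,k:cv2.resize(im[y:y+h,x:x+w,::-1],None,fx=k,fy=k,interpolation=cv2.INTER_CUBIC)
t=vision.get_image("top");si=vision.get_image("side")
c=np.zeros((480,800,3),np.uint8);c[:480,:396]=f(t,346,134,132,160,3);c[:480,400:800]=f(si,340,190,180,216,480/216)
cv2.imwrite(f"pics/{sys.argv[1]}.png",c)
E
python3 pic.py tip1
```

```text
t 12.9 tcp [ 0.6662 -0.2977  0.3843] edge [ 0.57   -0.272   0.1317] stand xy [ 0.0279 -0.0032] yaw -15.78 z [-0.354  0.095 -0.93 ] F [ 5.36  0.92 -0.77] op 0.0145
```

View pics/tip1.png

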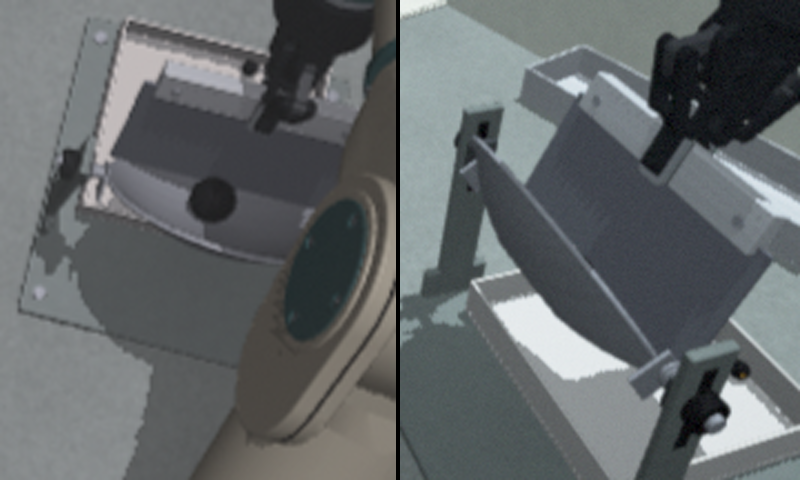

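Side view: the bowl is tipped to about 0.93 rad, the large knob (top view, pixel 212,200) is held behind the card, and at least one small knob is in the tray (top view 250,68; side view 740,370). I'll tip a little further, wait, and count blobs by code.

Call:
{"op": "jog_arm", "data": {"targets": [{"tx": -1,"ty": 0.3,"tz": -0.7,"ax": 0,"ay": 0,"az": 0},{"tx": -1,"ty": 0.3,"tz": -0.7,"ax": 0,"ay": 0,"az": 0},{"tx": 0,"ty": 0,"tz": 0,"ax": 0,"ay": 0,"az": 0},{"tx": 0,"ty": 0,"tz": 0,"ax": 0,"ay": 0,"az": 0},{"tx": 0,"ty": 0,"tz": 0,"ax": 0,"ay": 0,"az": 0},{"tx": 0,"ty": 0,"tz": 0,"ax": 0,"ay": 0,"az": 0},{"tx": 0,"ty": 0,"tz": 0,"ax": 0,"ay": 0,"az": 0},{"tx": 0,"ty": 0,"tz": 0,"ax": 0,"ay": 0,"az": 0}]}}

```text
time: 14.0
eef_pos: [0.6644, -0.2972, 0.3834]
tcp_rot: [0.783, 0.593, -0.114, -0.147]
contact_force: [6.0, 0.0, 0.5]
opening: 0.0149
gripper_force: 98.3
```

```bash
cat > blobs.py <<'E'
import cv2
from h import *
rep()
t=vision.get_image("top")
g=t.max(2);m=((g<48)).astype(np.uint8)
n,l,st,c=cv2.connectedComponentsWithStats(m[120:290,340:500])
for i in range(1,n):
    if 6<st[i,4]<600:
        p=c[i]+[340,120];w=ray("top",p,.021)[:2]-[.544,-.2615];k,s=np.cos(.2725),-np.sin(.2725)
        w2=ray("top",p,.16)[:2]-[.544,-.2615]
        print(p.round(1),st[i,2:5],"trayz",np.round([w@[k,s],w@[-s,k]],3),"bowlz",np.round([w2@[k,s],w2@[-s,k]],3))
E
python3 blobs.py
```

```text
t 14.0 tcp [ 0.6644 -0.2972  0.3834] edge [ 0.5685 -0.2716  0.1307] stand xy [ 0.0263 -0.0032] yaw -15.79 z [-0.353  0.094 -0.931] F [6.03 0.01 0.53] op 0.0149
[428.6 156.4] [ 4  4 13] trayz [ 0.18 -0.03] bowlz [0.127 0.001]
[468.9 157. ] [3 7 7] trayz [ 0.208 -0.143] bowlz [ 0.152 -0.1  ]
[370.4 185.9] [ 6  6 12] trayz [0.051 0.114] bowlz [0.012 0.13 ]
[367.5 190.7] [ 4  7 19] trayz [0.035 0.119] bowlz [-0.003  0.135]
[416.3 200.5] [ 15  14 169] trayz [ 0.043 -0.022] bowlz [0.004 0.008]
[453.2 224.2] [ 26  46 521] trayz [ 0.002 -0.136] bowlz [-0.032 -0.094]
```

Call:
{"op": "jog_arm", "data": {"targets": [{"tx": 2,"ty": -0.6,"tz": 1.4,"ax": 0,"ay": 0,"az": 0},{"tx": -6.3,"ty": 1.8,"tz": 6.6,"ax": -0.6,"ay": -2.2,"az": 0},{"tx": -6.7,"ty": 1.9,"tz": 6.6,"ax": -0.6,"ay": -2.2,"az": 0},{"tx": -7.2,"ty": 2,"tz": 6.5,"ax": -0.6,"ay": -2.2,"az": 0},{"tx": -7.7,"ty": 2.2,"tz": 6.4,"ax": -0.6,"ay": -2.2,"az": 0},{"tx": -8.1,"ty": 2.3,"tz": 6.2,"ax": -0.6,"ay": -2.2,"az": 0},{"tx": -8.6,"ty": 2.4,"tz": 6,"ax": -0.6,"ay": -2.2,"az": 0},{"tx": -4.5,"ty": 1.3,"tz": 2.9,"ax": -0.3,"ay": -1.1,"az": 0},{"tx": -15,"ty": 4,"tz": 4.4,"ax": -0.9,"ay": -3.3,"az": 0},{"tx": -15,"ty": 4,"tz": 4.4,"ax": -0.9,"ay": -3.3,"az": 0},{"tx": 0,"ty": 0,"tz": 0,"ax": 0,"ay": 0,"az": 0},{"tx": 0,"ty": 0,"tz": 0,"ax": 0,"ay": 0,"az": 0}]}}

```text
time: 15.55
eef_pos: [0.5863, -0.2763, 0.4337]
tcp_rot: [0.797, 0.604, -0.002, -0.0]
contact_force: [-1.4, 0.5, 1.0]
opening: 0.0147
gripper_force: 98.4
```

```bash
python3 blobs.py; python3 pic.py back1
```

```text
t 15.55 tcp [ 0.5863 -0.2763  0.4337] edge [ 0.5854 -0.277   0.1622] stand xy [ 0.044  -0.0038] yaw -15.75 z [-0.003 -0.002 -1.   ] F [-1.37  0.53  0.96] op 0.0147
[470.8 125.7] [11 15 91] trayz [ 0.303 -0.131] bowlz [ 0.238 -0.089]
[461.3 125.9] [ 6 10 24] trayz [ 0.295 -0.104] bowlz [ 0.231 -0.065]
[428.5 156.5] [ 4  4 11] trayz [ 0.179 -0.029] bowlz [0.127 0.002]
[370.9 186. ] [4 5 8] trayz [0.051 0.113] bowlz [0.012 0.129]
[367.6 190.9] [ 4  6 18] trayz [0.035 0.119] bowlz [-0.003  0.135]
[448.4 191.4] [ 4  6 14] trayz [ 0.092 -0.105] bowlz [ 0.048 -0.066]
[418.8 197.4] [ 15  14 163] trayz [ 0.053 -0.027] bowlz [0.014 0.004]
[470.4 212. ] [ 4  7 18] trayz [ 0.049 -0.177] bowlz [ 0.01  -0.131]
[463.4 217.9] [ 8  5 19] trayz [ 0.027 -0.161] bowlz [-0.01  -0.116]
[478.9 226.7] [ 5 10 14] trayz [ 0.013 -0.208] bowlz [-0.022 -0.158]
[476.9 286.3] [16  8 74] trayz [-0.152 -0.232] bowlz [-0.17  -0.181]
t 15.6 tcp [ 0.5866 -0.2763  0.4335] edge [ 0.5859 -0.2769  0.162 ] stand xy [ 0.0445 -0.0036] yaw -15.74 z [-0.003 -0.002 -1.   ] F [-1.17 -0.15  0.77] op 0.0149
```

View pics/back1.png

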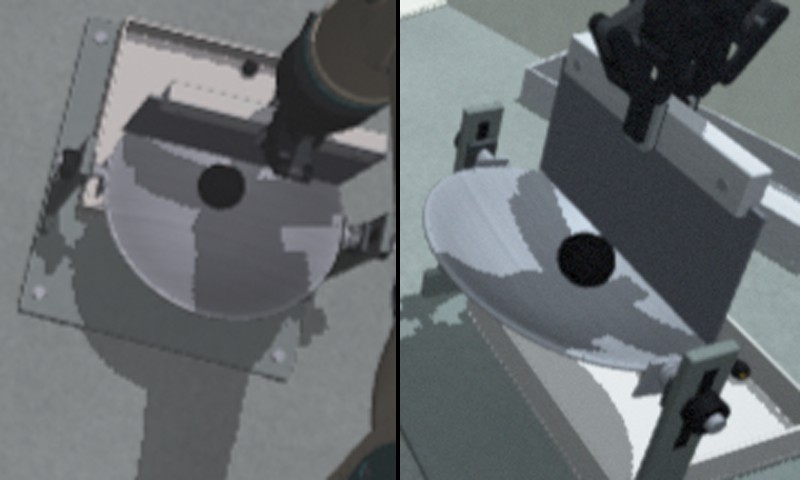

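Only the large knob shows in the bowl (top view 221,187). Next I'll ease the bowl level and raise the card to see the whole bowl.

Call:
{"op": "jog_arm", "data": {"targets": [{"tx": 0,"ty": 0,"tz": 2,"ax": 0,"ay": 0,"az": 0},{"tx": 0,"ty": 0,"tz": 2,"ax": 0,"ay": 0,"az": 0},{"tx": 0,"ty": 0,"tz": 2,"ax": 0,"ay": 0,"az": 0},{"tx": 0,"ty": 0,"tz": 2,"ax": 0,"ay": 0,"az": 0},{"tx": 0,"ty": 0,"tz": 2,"ax": 0,"ay": 0,"az": 0},{"tx": 0,"ty": 0,"tz": 5,"ax": 0,"ay": 0,"az": 0},{"tx": 0,"ty": 0,"tz": 20,"ax": 0,"ay": 0,"az": 0},{"tx": 0,"ty": 0,"tz": 35,"ax": 0,"ay": 0,"az": 0},{"tx": 0,"ty": 25,"tz": 35,"ax": 0,"ay": 0,"az": 0},{"tx": 0,"ty": 45,"tz": 10,"ax": 0,"ay": 0,"az": 0},{"tx": 0,"ty": 50,"tz": 0,"ax": 0,"ay": 0,"az": 0},{"tx": 0,"ty": 50,"tz": 0,"ax": 0,"ay": 0,"az": 0}]}}

```text
time: 17.2
eef_pos: [0.5867, -0.1042, 0.5498]
tcp_rot: [0.797, 0.603, 0.0, 0.001]
contact_force: [0.1, 0.6, -2.4]
opening: 0.0151
gripper_force: 97.9
```

Call:
{"op": "jog_arm", "data": {"targets": [{"tx": 0,"ty": 50,"tz": 0,"ax": 0,"ay": 0,"az": 2},{"tx": 0,"ty": 50,"tz": 0,"ax": 0,"ay": 0,"az": 3},{"tx": 0,"ty": 50,"tz": 0,"ax": 0,"ay": 0,"az": 3},{"tx": 0,"ty": 0,"tz": 0,"ax": 0,"ay": 0,"az": 0},{"tx": 0,"ty": 0,"tz": 0,"ax": 0,"ay": 0,"az": 0}]}}

```text
time: 17.82
eef_pos: [0.5869, 0.0439, 0.5494]
tcp_rot: [0.753, 0.658, -0.001, 0.002]
contact_force: [-0.1, -0.0, -1.7]
opening: 0.0147
gripper_force: 97.9
```

```bash
python3 blobs.py; python3 - <<'E'
import cv2
from h import *
im=vision.get_image("side");m=(im.max(2)<45).astype(np.uint8)[250:420,340:560]
n,l,st,c=cv2.connectedComponentsWithStats(m)
for i in range(1,n):
    if 8<st[i,4]<700: print("side",c[i].round()+[340,250],st[i,2:],ray("side",c[i]+[340,250],.021).round(3))
E
```

```text
t 17.825 tcp [0.5869 0.0439 0.5494] edge [0.5872 0.043  0.2779] stand xy [-0.0403  0.3049] yaw -7.75 z [ 0.001 -0.003 -1.   ] F [-0.1  -0.02 -1.67] op 0.0147
[428.1 156.6] [4 4 8] trayz [ 0.179 -0.028] bowlz [0.126 0.003]
[418.3 199.2] [ 14  14 118] trayz [ 0.048 -0.026] bowlz [0.009 0.004]
[470.2 212.1] [3 5 9] trayz [ 0.048 -0.177] bowlz [ 0.009 -0.13 ]
[463.4 217.3] [ 5  3 10] trayz [ 0.029 -0.161] bowlz [-0.008 -0.116]
side [376. 251.] [ 4  3 10] [0.768 0.004 0.021]
side [456. 251.] [ 6  4 12] [ 0.943 -0.106  0.021]
side [466. 256.] [ 6  4 14] [ 0.943 -0.132  0.021]
side [371. 261.] [ 5  9 24] [ 0.727 -0.019  0.021]
side [418. 307.] [ 25  23 448] [ 0.696 -0.186  0.021]
side [492. 356.] [ 8  8 40] [ 0.712 -0.342  0.021]
side [474. 374.] [ 25  36 353] [ 0.648 -0.347  0.021]
```

Call:
{"op": "jog_arm", "data": {"targets": [{"tx": 10,"ty": 41,"tz": -10,"ax": 0.15,"ay": 4,"az": 1.2},{"tx": 8,"ty": 41,"tz": -20,"ax": 0.15,"ay": 4,"az": 1.2},{"tx": 8,"ty": 41,"tz": -20,"ax": 0.15,"ay": 4,"az": 1.2},{"tx": 8,"ty": 41,"tz": -30,"ax": 0.1,"ay": 4,"az": 1.2},{"tx": 8,"ty": 41,"tz": -50,"ax": 0,"ay": 4,"az": 1.2},{"tx": 0,"ty": 0,"tz": -56,"ax": 0,"ay": 0,"az": 0},{"tx": 0,"ty": 0,"tz": 0,"ax": 0,"ay": 0,"az": 0},{"tx": 0,"ty": 0,"tz": 0,"ax": 0,"ay": 0,"az": 0}]}}

```text
time: 18.92
eef_pos: [0.6297, 0.2463, 0.3674]
tcp_rot: [0.708, 0.685, -0.127, -0.116]
contact_force: [-0.1, 0.1, -0.9]
opening: 0.0149
gripper_force: 98.2
```

```bash
python3 -c "
from h import *;rep()"
```

```text
t 18.925 tcp [0.6297 0.2463 0.3674] edge [0.5379 0.2437 0.112 ] stand xy [-0.1419  0.4849] yaw -2.06 z [-0.338 -0.009 -0.941] F [-0.05  0.11 -0.93] op 0.0149
```

Call:
{"op": "jog_arm", "data": {"targets": [{"tx": -7,"ty": 1.5,"tz": -20,"ax": 0.6,"ay": 0.1,"az": 0.2},{"tx": -7,"ty": 1.2,"tz": -20,"ax": 0.6,"ay": 0.1,"az": 0.1},{"tx": -8,"ty": 1,"tz": -20,"ax": 0,"ay": 0,"az": 0},{"tx": 0,"ty": 0,"tz": 0,"ax": 0,"ay": 0,"az": 0},{"tx": 0,"ty": 0,"tz": 0,"ax": 0,"ay": 0,"az": 0}]}}

```text
time: 19.55
eef_pos: [0.6079, 0.2509, 0.3081]
tcp_rot: [0.704, 0.689, -0.12, -0.124]
contact_force: [0.5, 0.1, -1.4]
opening: 0.0149
gripper_force: 98.1
```

```bash
python3 -c "
from h import *;rep()"
```

```text
t 19.55 tcp [0.6079 0.2509 0.3081] edge [0.5156 0.2533 0.0528] stand xy [-0.1659  0.4882] yaw -1.23 z [-0.34   0.009 -0.94 ] F [ 0.51  0.1  -1.43] op 0.0149
```

Call:
{"op": "jog_arm", "data": {"targets": [{"tx": -3,"ty": -0.3,"tz": -7,"ax": 0,"ay": 0.1,"az": -0.4},{"tx": -3,"ty": -0.2,"tz": -7,"ax": 0,"ay": 0,"az": 0},{"tx": -2.6,"ty": -0.2,"tz": -7,"ax": 0,"ay": 0,"az": 0},{"tx": -2.2,"ty": 0,"tz": -6,"ax": 0,"ay": 0,"az": 0},{"tx": 0,"ty": 0,"tz": 0,"ax": 0,"ay": 0,"az": 0},{"tx": 0,"ty": 0,"tz": 0,"ax": 0,"ay": 0,"az": 0}]}}

```text
time: 20.3
eef_pos: [0.5961, 0.2502, 0.2794]
tcp_rot: [0.706, 0.686, -0.122, -0.125]
contact_force: [1.4, -1.8, 5.3]
opening: 0.0148
gripper_force: 99.4
```

```bash
python3 -c "
from h import *;rep()"
```

```text
t 20.3 tcp [0.5961 0.2502 0.2794] edge [0.5025 0.2527 0.0245] stand xy [-0.1784  0.4841] yaw -1.61 z [-0.345  0.009 -0.939] F [ 1.37 -1.76  5.25] op 0.0148
```

Call:
{"op": "jog_arm", "data": {"targets": [{"tx": 1.5,"ty": 0,"tz": 0.5,"ax": 0,"ay": 0,"az": 0},{"tx": 1,"ty": 0,"tz": 0,"ax": 0,"ay": 0,"az": 0},{"tx": 0,"ty": 0,"tz": 0,"ax": 0,"ay": 0,"az": 0}]}}

```text
time: 20.68
eef_pos: [0.5982, 0.2505, 0.2787]
tcp_rot: [0.706, 0.686, -0.123, -0.126]
contact_force: [-0.1, 0.2, 0.9]
opening: 0.0146
gripper_force: 99.0
```

Call:
{"op": "jog_arm", "data": {"targets": [{"tx": 0,"ty": 0,"tz": 0,"ax": 0,"ay": 0,"az": 0},{"tx": 0,"ty": 0,"tz": 0,"ax": 0,"ay": 0,"az": 0},{"tx": 0,"ty": 0,"tz": 0,"ax": 0,"ay": 0,"az": 0},{"tx": 0,"ty": 0,"tz": 0,"ax": 0,"ay": 0,"az": 0},{"tx": 0,"ty": 0,"tz": 0,"ax": 0,"ay": 0,"az": 0},{"tx": 0,"ty": 0,"tz": 0,"ax": 0,"ay": 0,"az": 0}], "gripper": 1}}

```text
time: 21.42
eef_pos: [0.5982, 0.2504, 0.2788]
tcp_rot: [0.706, 0.686, -0.123, -0.126]
contact_force: [-0.0, 0.2, 0.4]
opening: 0.0854
gripper_force: 0.0
```

Call:
{"op": "jog_arm", "data": {"targets": [{"tx": 5,"ty": 0,"tz": 14,"ax": 0,"ay": 0,"az": 0},{"tx": 10,"ty": 0,"tz": 28,"ax": 0,"ay": 0,"az": 0},{"tx": 17,"ty": 0,"tz": 47,"ax": 0,"ay": 0,"az": 0},{"tx": 17,"ty": 0,"tz": 47,"ax": 0,"ay": 0,"az": 0},{"tx": 17,"ty": 0,"tz": 47,"ax": 0,"ay": 0,"az": 0},{"tx": -30,"ty": -50,"tz": 10,"ax": 0,"ay": -4,"az": 0},{"tx": -30,"ty": -50,"tz": 10,"ax": 0,"ay": -4,"az": 0},{"tx": -30,"ty": -50,"tz": 0,"ax": 0,"ay": -4,"az": 0},{"tx": -30,"ty": -50,"tz": 0,"ax": 0,"ay": -4,"az": 0},{"tx": -30,"ty": 0,"tz": 0,"ax": 0,"ay": 0,"az": 0},{"tx": 0,"ty": 0,"tz": 0,"ax": 0,"ay": 0,"az": 0}]}}

```text
time: 22.8
eef_pos: [0.5127, 0.05, 0.4835]
tcp_rot: [0.716, 0.697, -0.023, -0.028]
contact_force: [-0.4, 0.1, -0.2]
opening: 0.0852
gripper_force: 0.0
```

```bash
python3 - <<'E'
import cv2
from h import *
rep()
f=lambda im,x,y,w,h,k:cv2.resize(im[y:y+h,x:x+w,::-1],None,fx=k,fy=k,interpolation=cv2.INTER_CUBIC)
t=vision.get_image("top");s=vision.get_image("side")
c=np.zeros((600,800,3),np.uint8)
c[:300,:390]=f(t,170,180,130,100,3);c[:300,395:800]=f(t,346,134,135,100,3)
c[300:,:400]=f(s,180,160,133,100,3)[:300,:399].repeat(1,1) if 0 else cv2.resize(s[160:260,180:313,::-1],(400,300),interpolation=cv2.INTER_CUBIC)
c[300:,400:]=cv2.resize(s[255:420,340:560,::-1],(400,300),interpolation=cv2.INTER_CUBIC)
cv2.imwrite("pics/fin.png",c)
E
```

```text
t 22.8 tcp [0.5127 0.05   0.4835] edge [0.493  0.0524 0.2127] stand xy [-0.1336  0.2885] yaw -1.54 z [-0.072  0.009 -0.997] F [-0.39  0.09 -0.21] op 0.0852
```

View pics/fin.png

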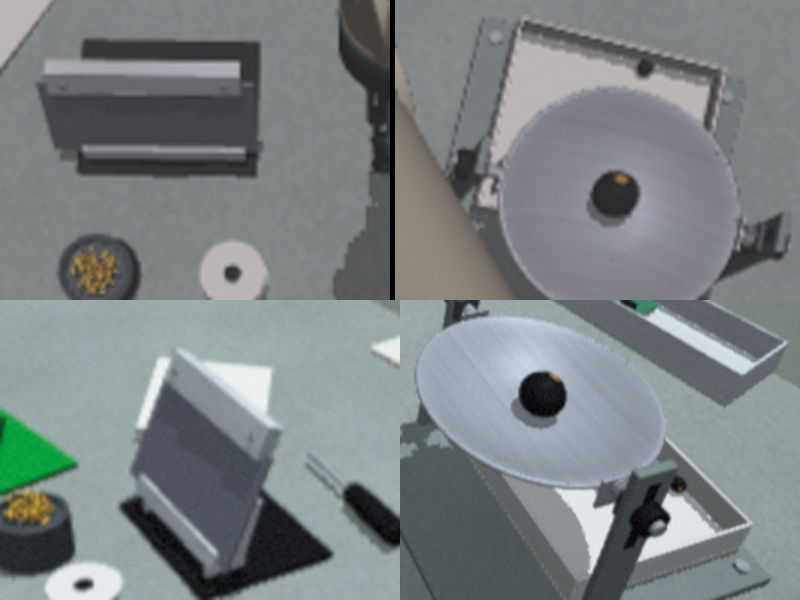

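The card leans home in its rest, square to it. The bowl is level and holds only the large knob. The bystanders have not moved, and there are no stray knobs on the visible bench or base plate. Four small knobs are hidden under the bowl, so I can't see them in the tray directly. Handing in.

```bash
python3 -c "
from bench import job;print(job.job_done())"
```

```text
the job is handed in; nothing more can be done
None
```

I handed the job in at about 23 s: the bowl is level with only the large knob in it, and the card is back in its rest. I saw just one small knob in the tray; the other four have left the bowl and should be in the part of the tray hidden under it, but I could not see them there. The hand-in returned no verdict.

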